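# Unlock the red sample case

### The job

Two locked sample transport cases stand on the bench. Unlock the one with the red lid: press its yellow button so that the black T-handle pops up, then turn the handle clockwise (seen from above) as far as it goes and leave it standing up and turned. Leave the blue-lidded case locked.

Things in the scene. Friction and masses are not known exactly. Their poses are not given: they have to be found in the camera images.
- red_case: White case with a red lid, 180 (x) by 210 (y) mm, lid top 120 mm above the bench; it does not move. Origin: centre of its underside, z up. On the lid a steel lock plate, 119 (x) by 124 (y) mm, stands 14 mm above the lid and carries the button (at x = -41 mm, y = 0) and the T-handle (stem axis at x = 25 mm, y = 0).
- red_button_top (a point): Top centre of the red case's button: yellow disc, 32 mm across, black collar, axes as the case's. It stands 9 mm above the plate (143 mm above the bench) and is pressed straight down: travel 8 mm, 1.6 N at first, 5 N at the bottom; after about 4 mm the handle is released and pops up beside it. It springs back when let go.
- red_grip (a point): Centre of the red case's T-handle: black bar 84 mm long (y), 16 wide (x), 16 high, z up; axes turn with it. Locked, it lies along the case's y in a slot, top 3 mm above the plate, and cannot be gripped or turned; centre 129 mm above the bench. Popped up: centre 171 mm above the bench, underside 29 mm above the plate, held up by a spring (5 N).
- red_pop (a joint): Rise of the red case's handle, m: 0 locked down, 0.042 fully popped up. Once up it stays up.
- red_turn (a joint): Turn of the red case's handle, rad, growing clockwise seen from above: 0 locked, 1.22 at its stop (70 degrees), where one end points to a green dot on the lid. It turns only when popped up, with little friction (0.06 N m), and stays where it is left.
- blue_grip (a point): Centre of the T-handle bar of the other case, like the red one in all but its blue lid; to be left alone. The two cases stand side by side, which is left or right varies.
- blue_pop (a joint): Rise of the blue case's handle, m: 0 locked down. It must stay down.

How it is judged:
On the way:
1. the red case's handle has popped up, not yet turned (value of joint red_pop above 0.03 m and value of joint red_turn below 0.3 rad), for 0.1 s.
At the end, for the whole second after the job is handed in: The red case's handle stands up (risen by more than 30 mm) and is turned clockwise by more than 1.0 rad (57 degrees; its stop is at 70), at rest; the blue case's handle is down (risen by less than 10 mm) (value of joint red_turn above 1 rad and value of joint red_pop above 0.03 m and velocity of joint red_turn between -0.1 and 0.1 rad/s and value of joint blue_pop below 0.01 m); the robot touches nothing.
It fails at once if the blue case's handle popped up (value of joint blue_pop above 0.01 m).
It also fails if it takes over 42 s, if anything falls off the work surface, if the arm or the gripper's body presses on something with over 40 N, if the wrist force passes 120 N, or if a joint passes its speed limit or range.

### The arm

A 7-joint arm with a two-finger parallel gripper is mounted at the origin on the work surface. World frame = base frame: x ahead of the robot, y to its left, z up, the work surface at z = 0. Lengths are in m, angles in rad, forces in N, time in s.
With the tool pointing down it reaches from about 0.425 to 1.025 m from the base axis. Payload 9.4 kg.
Tool frame: the origin (TCP) lies midway between the tips of the shut fingers; the grasp point (between the pads) lies robot.pinch_z behind it (robot.pinch_z is the distance from the TCP to the grasp point, in m); z points along the fingers, y is the direction in which the jaws open and shut (so a half turn about z gives the same grasp; the last joint's range is limited). The gripper opens to 93 mm and grips with 3 to 60 N. Pads are 15 mm wide; open, the fingers measure 128 mm over their backs; the gripper's body (75 mm by 188 mm) begins 65 mm behind the grasp point.
Start: joints at [-1.219, 0.599, -0.003, 1.599, 0.002, 0.943, -0.08], TCP at [0.301, 0.659, 0.219] pointing down, gripper open.
Joint ranges: [-2.57, 2.57], [-0.35, 1.97], [-1.29, 1.29], [0.11, 2.56], [-1.05, 4.19], [0.11, 1.86], [-2.63, 2.63]. Speed limits (rad/s): [2.22, 2.22, 3.01, 3.01, 3.14, 3.14, 3.14].

### API

Orientations are given as a rotation vector (axis times angle).
In Python, from plant import robot gives the robot as it stands. Calls block until the motion is done:
- robot.movep(position, orientation): joint-space move of the TCP to a pose.
- robot.line_to(position, frame=None, feed=0.15): straight line of the TCP; frame=None keeps the orientation; feed is the mean speed in m/s.
- robot.goto_joints(angles): joint-space move.
- robot.command_gripper(opening, f_grip=None): finger opening in m; f_grip is the grip in N (None keeps the last); returns when the fingers have stopped.
- robot.hold(seconds).
- robot.ik(position, orientation): joint angles nearest the present ones, or None.
- robot.capture(name): name is "scene" or "top"; returns a dict with "pixels" (420x560x3 uint8, blue, green, red), "z_map" (420x560 float32, m along the optical axis (not along the pixel's ray), 0 where there is no reading), "camera_matrix" (3x3 intrinsics, pixels), "pose" (4x4, takes a point from camera to world coordinates). Camera axes: x right, y up, looking along -z (the intrinsics and any distortion apply to the point x, -y, -z); pixel columns grow to the right and rows downward; lengths in m; the calibration is good to about 2 mm. A picture is of the moment at which its call begins.
A pose or a line that the arm cannot do raises robot.MotionError and nothing moves.
- robot.close_job(): hands the job in, once; it reports no verdict.
Trained networks look in a picture, given as the dict that the camera call returned (one of the last four; its "shot" number tells which), for a name from the list of things; names that differ only in an ending like _2 or _b are one class to them, and where a whole thing is asked for, a point or a joint stands for the part that bears it (a point fixed in the world has none). Each returns a list of dicts, best first, with "score" (0 to 1); they miss things now and then, are a little off and sometimes report something else, mostly with a low value. They report only what shows in the picture. A call takes as long as a camera call.
- robot.search_frame(name, picture): "xy" ([column, row] in pixels, amid what is visible of it).
Readings, each from a call of its own:
- robot.current_clock(): time.
- robot.current_joints(): joint angles.
- robot.current_joint_velocities(): joint speeds.
- robot.current_joint_torque(): joint torques, N m.
- robot.current_tcp_pos(): TCP position.
- robot.current_tcp_rot(): TCP orientation.
- robot.current_force(): force on the tool from outside, world axes, zero at the start.
- robot.current_ft_torque(): the same for the moment, N m.
- robot.current_width(): finger opening in m.
Only numpy, scipy, OpenCV 4.12 (cv2) and the standard library are available. Lean on these libraries where they do the work, as an engineer would, in place of code of your own. Each camera call takes 0.05 s, during which the arm holds its last target. There are 200 camera calls.

## Working session

There is one attempt and no reset: what is moved stays moved. The work goes in short steps, each a Python script; the robot and the scene stay as the last script left them, time stands still between calls to the robot, and variables do not carry over. Pictures are saved under pics/ and viewed, on a budget of 10 in all, crops included, one or two more only if the job needs it, and the job is handed in when it is done.

```bash
mkdir -p pics
cat > h.py <<'E'
import numpy as np, cv2
from plant import robot
def cloud(p):
    z=p["z_map"]; K=p["camera_matrix"]; v,u=np.indices(z.shape)
    X=np.stack([(u-K[0,2])/K[0,0]*z,-(v-K[1,2])/K[1,1]*z,-z],-1)
    T=p["pose"]; return X@T[:3,:3].T+T[:3,3]
E
python3 - <<'E'
from h import *
print(robot.pinch_z, robot.current_clock(), robot.current_tcp_rot())
for n in("top","scene"):
    p=robot.capture(n); cv2.imwrite(f"pics/{n}0.png",p["pixels"]); W=cloud(p)
    print(n,p["pose"].round(2).tolist(), [k for k in p])
    for t in("red_case","red_button_top","red_grip","blue_grip"):
        for d in robot.search_frame(t,p)[:3]:
            c,r=map(int,np.round(d["xy"])); print(t,d["score"],c,r,W[r,c].round(4),p["z_map"][r,c])
    b=p["pixels"].astype(int)
    for nm,m in(("red",(b[...,2]>1.8*b[...,1])&(b[...,2]>1.8*b[...,0])&(b[...,2]>70)),("yel",(b[...,2]>1.8*b[...,0])&(b[...,1]>1.5*b[...,0])&(b[...,2]>100))):
        m=(m&(p["z_map"]>0)).astype(np.uint8)
        N,L,S,C=cv2.connectedComponentsWithStats(m)
        for i in range(1,N):
            if S[i,4]>30:
                q=W[L==i]; print(n,nm,C[i].round(1),S[i,4],np.median(q,0).round(4),q.min(0).round(3),q.max(0).round(3))
print(robot.current_clock())
E
```

```text
0.0188 0.0 [-6.68270261e-01 -3.06948983e+00  2.39535102e-03]
top [[-0.0, 0.99, -0.11, 0.45], [-1.0, -0.0, -0.01, -0.02], [-0.01, 0.11, 0.99, 0.83], [0.0, 0.0, 0.0, 1.0]] ['pixels', 'z_map', 'camera_matrix', 'pose', 'shot']
red_button_top 0.75 401 192 [ 0.5551 -0.2189  0.1441] 0.69502443
red_grip 0.59 394 159 [ 0.6162 -0.2107  0.1361] 0.70998365
blue_grip 0.63 189 176 [0.5856 0.1565 0.1393] 0.7069762
blue_grip 0.21 394 159 [ 0.6162 -0.2107  0.1361] 0.70998365
top red [210.   36.5] 102 [0.8653 0.1302 0.1121] [0.857 0.122 0.001] [0.942 0.149 0.116]
top red [236.   36.3] 99 [0.8652 0.0796 0.1123] [0.857 0.072 0.001] [0.942 0.106 0.115]
top red [275.7  36.1] 103 [0.8646 0.0026 0.1121] [ 0.858 -0.005  0.   ] [0.943 0.017 0.115]
top red [302.  36.] 102 [ 0.8645 -0.0479  0.1119] [ 0.858 -0.061 -0.001] [ 0.943 -0.04   0.117]
top red [209.3  66.2] 94 [0.8044 0.1303 0.1127] [0.797 0.123 0.098] [0.816 0.14  0.116]
top red [222.6  66.1] 98 [0.8044 0.1054 0.1123] [0.797 0.097 0.074] [0.834 0.114 0.116]
top red [235.7  66. ] 96 [0.8044 0.0793 0.113 ] [0.798 0.072 0.097] [0.817 0.089 0.117]
top red 
[... 2215 characters left out ...]
817 0.01  0.116]
scene red [445.9 339.6] 171 [ 0.869  -0.0031  0.1129] [ 0.861 -0.009  0.097] [0.877 0.009 0.116]
scene red [423.5 363.4] 187 [ 0.8694 -0.0531  0.113 ] [ 0.861 -0.06   0.074] [ 0.877 -0.018  0.116]
scene yel [249.1 216. ] 125791 [ 0.3948 -0.0061  0.0013] [-0.321 -0.493 -0.589] [0.948 1.843 0.122]
scene yel [340.9  95.7] 39 [0.3026 0.4169 0.0013] [ 0.295  0.382 -0.001] [0.308 0.44  0.005]
scene yel [337.8 149.8] 193 [0.5326 0.1391 0.144 ] [0.516 0.125 0.138] [0.546 0.157 0.147]
scene yel [172.5 274.6] 371 [ 0.5572 -0.2242  0.1441] [ 0.54  -0.24   0.137] [ 0.571 -0.206  0.147]
scene yel [141.1 395.5] 31 [ 0.6076 -0.3381  0.0018] [ 0.604 -0.348 -0.001] [ 0.612 -0.33   0.004]
0.5
```

View pics/top0.png

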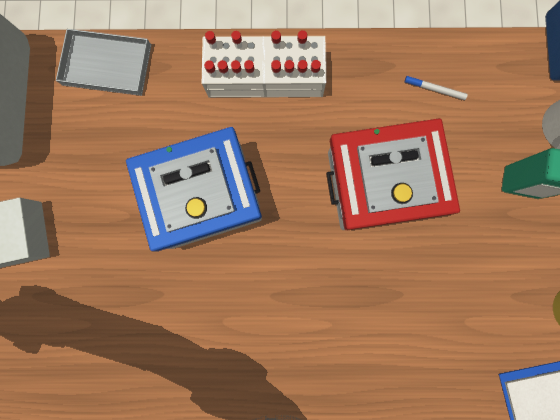

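View pics/scene0.png

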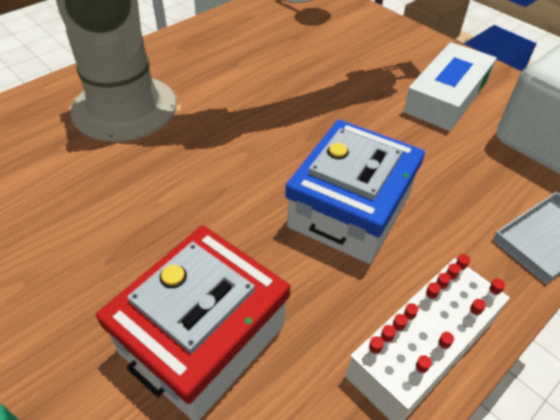

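The pictures agree with the network. The red case is on the robot's right, with its button at top px (402,192) and its hub at about (395,157). The handle is down, and the green dot (376,131) lies clockwise of the bar's left end. Next I fit the yaw, then press the button.

```bash
cat >> h.py <<'E'
from scipy.spatial.transform import Rotation as Ro
def rv(yaw): return (Ro.from_euler('z',yaw)*Ro.from_euler('x',np.pi)).as_rotvec()
B=np.array([0.555,-0.2225])
E
python3 - <<'E'
from h import *
p=robot.capture("top"); W=cloud(p); b=p["pixels"].astype(int)
# lid+plate outline from heights round the red case
m=(W[...,2]>0.112)&(W[...,2]<0.15)&(np.hypot(W[...,0]-.6,W[...,1]+.215)<.16)
(c,s,a)=cv2.minAreaRect(W[m][:,:2].astype(np.float32)*1000); print("lid",c,s,a)
m=(W[...,2]>0.130)&(W[...,2]<0.14)&(np.hypot(W[...,0]-.6,W[...,1]+.215)<.1)
print("plate",cv2.minAreaRect(W[m][:,:2].astype(np.float32)*1000))
yl=(b[...,2]>1.8*b[...,0])&(b[...,1]>1.5*b[...,0])&(b[...,2]>100)&(W[...,2]>.139)&(W[...,1]<0)
print("button",cv2.minEnclosingCircle(W[yl][:,:2].astype(np.float32)*1000), W[yl].mean(0))
for k in(0,np.pi):
  for y in (0.13,0.13+np.pi/2,0.13+np.pi/2-1.22):
    j=robot.ik([.6,-.215,.25],rv(y+k)); print(k,round(y,2),None if j is None else np.round(j,2))
E
```

```text
lid (595.081298828125, -215.23828125) (180.18409729003906, 209.72911071777344) 8.504471778869629
plate ((590.2019653320312, -216.6852569580078), (122.47126770019531, 125.24524688720703), 8.50682258605957)
button ((507.8758544921875, -127.77049255371094), 120.6085205078125) [ 0.48973397 -0.09599286  0.57595223]
0 0.13 [-0.28  0.59  0.85  1.81 -0.52  0.99 -0.65]
0 1.7 [-0.07  0.5   0.5   1.8  -0.29  0.92  0.68]
0 0.48 [-0.23  0.56  0.77  1.81 -0.47  0.96 -0.36]
3.141592653589793 0.13 [ 0.15  0.46  0.16  1.78 -0.09  0.9   2.05]
3.141592653589793 1.7 [-0.39  0.7   1.12  1.82 -0.71  1.09 -2.02]
3.141592653589793 0.48 [ 0.21  0.46  0.07  1.78 -0.04  0.9   2.34]
```

```bash
cat >> h.py <<'E'
A=np.deg2rad(8.5); C=np.array([0.595,-0.2152]); ax=np.array([np.cos(A),np.sin(A)])
B=C-.041*ax; G=C+.025*ax
E
python3 - <<'E'
from h import *
robot.command_gripper(0.0,20)
robot.movep([*B,0.24],rv(A)); print(robot.current_clock(),robot.current_tcp_pos())
robot.line_to([*B,0.150]); f0=robot.current_force()
for z in(.142,.1395,.1375,.136):
    robot.line_to([*B,z],feed=.03); print(z,robot.current_force()-f0,robot.current_tcp_pos())
robot.hold(.2)
robot.line_to([*B,0.25]); print(robot.current_clock())
p=robot.capture("top"); W=cloud(p); cv2.imwrite("pics/t1.png",p["pixels"])
p=robot.capture("scene"); cv2.imwrite("pics/s1.png",p["pixels"]);W=cloud(p)
m=(W[...,2]>.165)&(W[...,2]<.19)&(np.hypot(W[...,0]-G[0],W[...,1]-G[1])<.06)
print(m.sum(),np.median(W[m],0) if m.any() else 0,cv2.minAreaRect(W[m][:,:2].astype(np.float32)*1000) if m.any() else 0,G)
E
```

```text
5.2083 [ 0.55480742 -0.22048166  0.23981044]
0.142 [ 1.72266287 -0.12752549  0.97955878] [ 0.55494758 -0.22141983  0.14233709]
0.1395 [ 2.60980029 -0.34300349  2.42653929] [ 0.55486852 -0.22140865  0.13967069]
0.1375 [ 4.1056455  -0.11419012  2.76111651] [ 0.55481931 -0.22138638  0.13758772]
0.136 [ 4.26761355 -0.44929708  4.24673744] [ 0.55474019 -0.22134958  0.13605781]
8.2333
967 [ 0.62361605 -0.21738761  0.17987043] ((620.2208251953125, -214.62588500976562), (22.607004165649414, 84.20530700683594), 11.796384811401367) [ 0.6197254  -0.21150476]
```

View pics/s1.png

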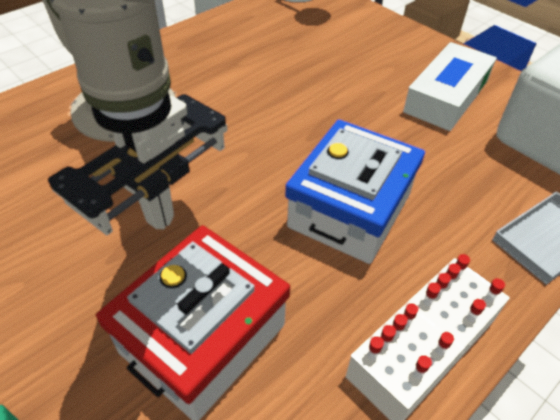

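The handle is up, at scene px (205,287) with its top at 0.180 m, and the blue one is still down. Next I grip the bar across its width and turn it.

Run:
```python
from h import *
y0=A+np.pi/2
robot.command_gripper(0.06,15)
robot.movep([*G,0.25],rv(y0)); print(robot.current_clock())
z=.171-robot.pinch_z
robot.line_to([*G,z],feed=.1); robot.command_gripper(0.0,15); print("w",robot.current_width(),robot.current_clock(),robot.current_force())
for d in (12,24,36,48,58,66,70):
    robot.movep([*G,z],rv(y0-np.deg2rad(d)))
    print(d,robot.current_clock(),robot.current_force().round(1),robot.current_ft_torque().round(2),robot.current_tcp_pos().round(4))
robot.hold(.2); robot.command_gripper(0.06); robot.hold(.2)
robot.line_to([*G,0.26]); print(robot.current_clock(),robot.current_width())
```

```text
10.5
w 0.01569249310795713 12.3917 [ 2.43421113  0.64312123 -1.04480471]
12 12.6667 [ 5.9 -0.3 -2.5] [-0.19 -1.09 -0.07] [ 0.6208 -0.2114  0.1523]
24 12.9417 [ 7.3 -1.  -4.4] [-0.25 -1.44 -0.03] [ 0.6213 -0.2115  0.1523]
36 13.2167 [ 8.5 -1.5 -5.6] [-0.36 -1.85 -0.05] [ 0.6218 -0.2117  0.1523]
48 13.4917 [10.2 -3.2 -6. ] [-0.61 -2.13 -0.04] [ 0.6223 -0.212   0.1524]
58 13.75 [11.1 -3.7 -7.4] [-0.84 -2.33 -0.04] [ 0.6225 -0.2124  0.1524]
66 14.0 [12.4 -4.9 -8.4] [-1.01 -2.52 -0.09] [ 0.6226 -0.2127  0.1524]
70 14.25 [13.2 -4.2 -8.5] [-1.08 -2.59  0.  ] [ 0.6227 -0.2128  0.1524]
16.3833 0.06040501460230516
```

Now I move aside and check the result.

Run:
```python
from h import *
robot.movep([.45,-.02,.30],robot.current_tcp_rot()); robot.hold(.3)
for n in("top","scene"):
    p=robot.capture(n); cv2.imwrite(f"pics/{n}2.png",p["pixels"]);W=cloud(p)
    m=(W[...,2]>.165)&(W[...,2]<.19)&(np.hypot(W[...,0]-G[0],W[...,1]-G[1])<.06)
    print(n,m.sum(),np.median(W[m],0),cv2.minAreaRect(W[m][:,:2].astype(np.float32)*1000), cv2.fitLine(W[m][:,:2].astype(np.float32),2,0,.001,.001)[:2].ravel())
print(robot.current_force(),robot.current_clock())
```

```text
top 580 [ 0.61927409 -0.21132333  0.17928208] ((619.9266967773438, -212.28623962402344), (83.9429702758789, 21.439912796020508), 31.609609603881836) [0.87628394 0.481795  ]
scene 973 [ 0.62334011 -0.21505931  0.17978772] ((620.80126953125, -213.463134765625), (83.69567108154297, 21.567249298095703), 30.96910285949707) [0.8744687  0.48508197]
[ 0.30588834 -0.47690152  0.00825627] 17.8
```

View pics/scene2.png

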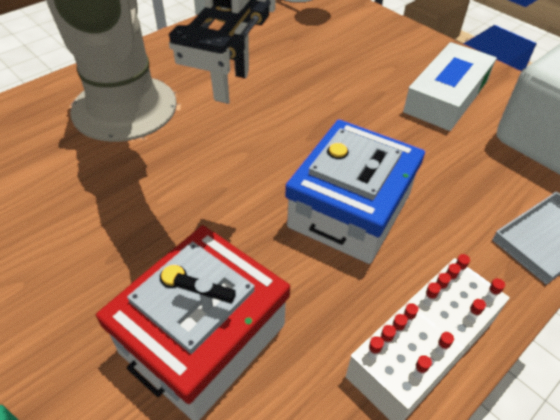

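The bar points at about 28.9° in world yaw, which is a turn of about 69.6° against the 70° stop. It stands up with its top at 0.180 m, the blue handle is down, and the arm is clear.

```bash
python3 -c "
from plant import robot
robot.close_job()"
```

```text
the job is handed in; nothing more can be done
```

The red-lidded case is unlocked, and I handed the job in at about 18 s of the 42 s allowed. The system reports no verdict.

- **What I did:** I pressed the red case's button 7 mm with the fingers shut, and the handle popped up. I then gripped the bar across its width, turned it clockwise to the stop, let go and moved the arm clear.
- **Handle:** in the last pictures from both cameras its top is at about 0.180 m, so it is fully up. It is turned about 69.6° against the 70° stop.
- **Blue case and arm:** the blue case's handle is still down in the picture. The arm touches nothing, with tool force about 0.6 N.
- **What was off:** an early measurement of the button's position failed because other objects got into it. I took the position from the lid outline instead, which gave the expected 180 by 210 mm. During the turn the tool also drifted about 3 mm sideways and the side force rose to about 14 N, still well within the limits.

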